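# Hook a display ledge into a slotted stand and lock it

## Task

Hang the steel display ledge on the white slotted stand: put both claws into the two top slots, then press the ledge down until the spring catch snaps over it and it is fully home, and let go. The stand's rack is clamped a few millimetres high or low, so go by feel and do not force it, or the claws bend; leave everything else where it is.

Things in the scene. Friction and masses are not known exactly. Their poses are not given: they have to be found in the camera images.
- ledge_grip (a point): Grip centre of the steel ledge's upright rib: 20 mm in front of the back plate's rear face, on the centre line, 67 above the underside. The rib is 12 thick (y), runs 5 to 37 in front of the rear face and rises to 85. Grasp it from above, fingers closing along y. The ledge starts standing on its deck, claws pointing roughly away from the robot. Axes as ledge_back.
- ledge_back (a point): Bottom centre of the rear face of the ledge's back plate; x points back (as the claws do), y along the plate, z up. Two claws, 6 mm thick, at y = -55 and +55: a tongue, underside at z 43, 9 high, reaches 7 back, then a hook 5 thick (12 out in all) hangs down to z 20. Middle of the plate: a window for the catch, 36 wide, z 10 to 26; below it a 10 high lip.
- ledge: The loose ledge as a whole, 0.3 kg; origin and axes as ledge_back. Plain steel: deck 150 mm wide (y), 90 deep, 4 thick, with a low upturned front edge; back plate 5 thick and 59 high at its rear (+x); one rib on the centre line.
- stand: White display stand fixed to the table, 210 mm wide, 173 high, front facing roughly the robot (its -x). Origin: on the table, mid-way between the two uprights, in the plane of their front face; x back, y along the front. Uprights: 31 wide, 5 thick, at y = -55 and +55, open behind. Each has a top slot, 11 wide, 54 high, and an unused lower slot (z 28 to 69).
- slots (a point): Nominal middle between the bottom edges of the two top slots, at the front face: 103 mm above the table (top edges 157). The slotted rack with its catch is really clamped up to 8 higher or lower than this, which no reading shows. Claws enter from the front with the ledge's underside near 94 (nominally 83 to 105), until the back plate is flush with the front face.
- home (a point): Nominal place of ledge_back when locked: front face plane, 60 mm above the table; really anywhere from 52 to 68, as the rack is clamped. From the entry height the ledge goes down 23 to 45. In the last 18 the catch resists with up to about 10 N, snaps over the lip, then the tongues meet a hard stop. Over 22 N on one claw's tongue bends it: go slowly, stop at about 15 N.
- catch (a joint): Leaf-spring catch of the stand: steel leaf 20 mm wide, mid-way between the uprights, hung from above, its nose 4 out of the front face about 74 above the table. Radians: 0 is sprung out (free, or locked over the lip), about 0.1 is pushed right back by the passing lip.
- bead_jar: Bystander, to be left alone: glass jar, 56 across, 85 high, green cap (mm). Origin: centre of its underside.
- varnish_jar: Bystander, to be left alone: amber jar with paper label, 60 across, 75 high (mm). Origin: centre of its underside.
- coaster: Bystander, to be left alone: round wooden disc, 90 across, 12 thick, lying flat (mm). Origin: centre of its underside.
- plain_tray: Bystander, to be left alone: open aluminium tray without claws, 90 x 120, 30 high (mm). Origin: centre of its underside.
- screwdriver: Bystander, to be left alone: screwdriver lying down, low.
- paint_brush: Bystander, to be left alone: paint brush lying down, low.
- mug: Bystander, to be left alone: white mug, 76 across, 85 high (mm). Origin: centre of its underside.
There are look-alikes about, which are no part of the job. What is shaped like the ledge but orange is not meant.

How it is judged:
By the outcome, as a careful person would: the job done as asked, in the order asked, and still so for the second after the job is handed in, with the robot touching nothing.
It also fails if it takes over 51 s, if anything falls off the work surface, if the arm or the gripper's body presses on something with over 40 N, if the wrist force passes 120 N, or if a joint passes its speed limit or range.

## Robot

A 7-joint arm with a two-finger parallel gripper is mounted at the origin on the work surface. World frame = base frame: x ahead of the robot, y to its left, z up, the work surface at z = 0. Lengths are in m, angles in rad, forces in N, time in s.
With the tool pointing down it reaches from about 0.4 to 0.875 m from the base axis. Payload 19.3 kg.
Tool frame: the origin (TCP) lies at the very end of the fingers, on their centre line; the grasp point (between the pads) lies 19 mm behind it; z points along the fingers, y is the direction in which the jaws open and shut (so a half turn about z gives the same grasp; the last joint's range is limited). The gripper opens to 85 mm and grips with 20 to 120 N. Pads are 22 mm wide; open, the fingers measure 114 mm over their backs; the gripper's body (76 mm by 85 mm) begins 54 mm behind the grasp point. The pads swing forward as they close: fully open they stand 13 mm farther back than shut.
Start: joints at [-1.391, 0.521, -0.036, 1.599, 0.021, 1.021, -0.113], TCP at [0.155, 0.606, 0.231] pointing down, gripper open.
Joint ranges: [-2.91, 2.91], [-0.3, 2.13], [-1.5, 1.42], [0.17, 2.43], [-1.26, 4.41], [0.16, 1.93], [-2.52, 2.52]. Speed limits (rad/s): [1.89, 1.89, 2.39, 2.39, 3.01, 3.01, 3.01].

## Interface

Orientations are given as [roll, pitch, yaw] about the fixed x, y, z axes, in that order (R = Rz(yaw) Ry(pitch) Rx(roll)).
In Python, from workcell import bot gives the robot as it stands.
- The arm moves only by the tool apply_moves, never from a script. Its argument "commands" is a list of rows, each an object with "travel": the shift along the tool's x, y, z in m, a list of three; "twist": the turn, a rotation vector about the tool's x, y, z in degrees, a list of three; "claw": the finger opening in m, from 0 to 0.0854. A call has 1 to 10 rows; each row is the pose to reach, as a shift and turn from the pose commanded when the call began, along the tool's axes at that moment; what a row does not reach only later rows make up. A row lasts 1/10 s, in which the tool goes at most 50 mm and 8.59 degrees, less where a joint would pass 70% of its speed; a pose out of reach is approached as far as the arm can. A call with a gripper value outside its range is refused whole. The fingers move at their own pace and stop on an object; "force" is the grip in N (left out, the last holds). Time passes only in rows, so rows that repeat a pose let the fingers close. It gives the time, the measured TCP pose, the force and the opening at its end, in the units of the state.
- bot.observe(): the state, without advancing time (a new reading comes with each control period).
- bot.grab_frame(name): name is "scene" or "side" or "wrist"; returns a dict with "frame" (400x640x3 uint8, blue, green, red), "fx", "fy", "cx", "cy" (pixels), "pose" (4x4, takes a point from camera to world coordinates); the wrist camera has in their place "tool_from_camera" (4x4, takes a point from camera to tool coordinates, whose origin is the TCP and whose axes are the flange's). Camera axes: x right, y up, looking along -z (the intrinsics and any distortion apply to the point x, -y, -z); pixel columns grow to the right and rows downward; lengths in m; the calibration is good to about 2 mm. A picture is of the moment at which its call begins: read the wrist's pose just before it. There is no depth.
- bot.job_done(): hands the job in, once; it reports no verdict.
The state is a dict: "clock": time; "qpos": joint angles; "qd": joint speeds; "joint_efforts": joint torques, N m; "position": TCP position; "tool_rot": TCP orientation; "force": force on the tool from outside, world axes, zero at the start; "moment": the same for the moment, N m; "grip_width": finger opening in m.
Only numpy, scipy, OpenCV 4.12 (cv2) and the standard library are available. Lean on these libraries where they do the work, as an engineer would, in place of code of your own. Each camera call takes 0.05 s, during which the arm holds its last target.

## Working session

There is one attempt and no reset: what is moved stays moved. The work goes in short steps, Python scripts to look and compute and a tool call to move; the robot and the scene stay as the last step left them, time stands still between calls to the robot, and variables do not carry over. Pictures are saved under pics/ and viewed, and the job is handed in when it is done.

Besides the shell and the picture viewer there is one more tool, called after ">>>" as name(argument=value, ...) on one line, values as JSON. apply_moves: Moves the arm, as the interface text tells. Its arguments: {"type":"object","properties":{"commands":{"type":"array"},"force":{"type":"number"}},"required":["commands"]}

```bash
mkdir -p pics; ls; python3 - <<'E'
from workcell import bot
import cv2,numpy as np,pickle
s=bot.observe();print({k:np.round(v,3).tolist() for k,v in s.items()})
d={}
for n in("scene","side","wrist"):
    f=bot.grab_frame(n);d[n]=f
    cv2.imwrite(f"pics/{n}0.png",f["frame"])
    print(n,{k:np.round(v,4).tolist() for k,v in f.items() if k!="frame"})
pickle.dump((s,d),open("f0.pkl","wb"))
E
```

```text
pics
{'clock': 0.0, 'qpos': [-1.391, 0.522, -0.036, 1.6, 0.021, 1.021, -0.113], 'qd': [0.0, -0.001, 0.001, 0.001, -0.0, -0.001, -0.0], 'joint_efforts': [0.0, -92.712, 1.98, -36.993, 0.018, 0.008, 0.0], 'position': [0.154, 0.605, 0.231], 'tool_rot': [-3.14, 0.0, 2.892], 'force': [-0.421, 0.717, -0.534], 'moment': [0.017, 0.05, 0.046], 'grip_width': 0.086}
scene {'fx': 418.6426, 'fy': 418.6426, 'cx': 314.1198, 'cy': 200.7428, 'pose': [[-0.8017, -0.3537, 0.4819, 1.0516], [0.5976, -0.4884, 0.6358, 0.7738], [0.0105, 0.7977, 0.6029, 0.8675], [0.0, 0.0, 0.0, 1.0]]}
side {'fx': 506.4997, 'fy': 506.4997, 'cx': 318.6746, 'cy': 200.4501, 'pose': [[0.6851, 0.5438, -0.4847, -0.3532], [-0.7284, 0.5173, -0.4493, -0.7355], [0.0064, 0.6609, 0.7505, 1.3495], [0.0, 0.0, 0.0, 1.0]]}
wrist {'fx': 337.5125, 'fy': 337.5125, 'cx': 320.4133, 'cy': 200.8616, 'tool_from_camera': [[-0.0, 0.9658, 0.2595, 0.0643], [1.0, 0.0, 0.0, 0.0008], [0.0, 0.2595, -0.9658, -0.1425], [0.0, 0.0, 0.0, 1.0]]}
```

View pics/scene0.png

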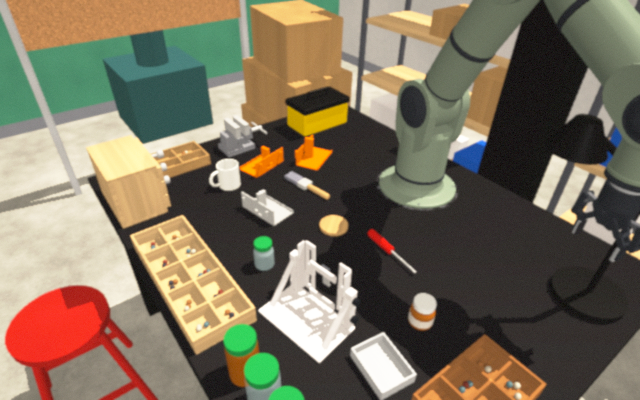

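View pics/side0.png

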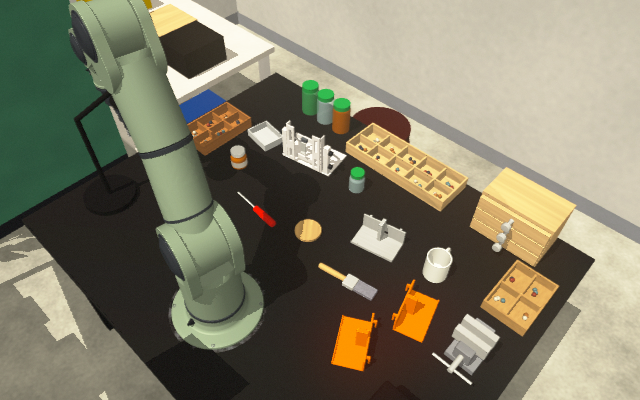

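View pics/wrist0.png

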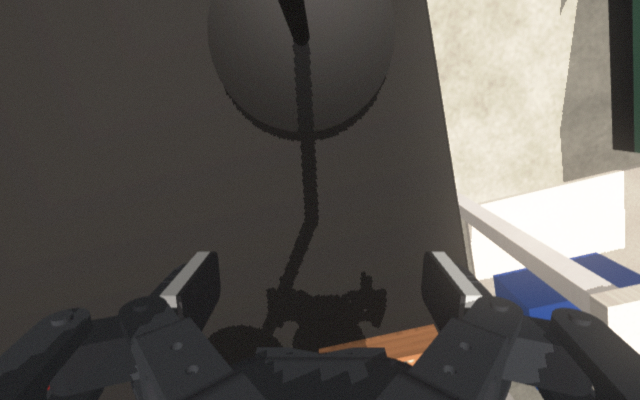

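The side view shows the steel ledge around (380,235) and the stand around (313,150). The orange look-alikes are at (355,340) and (415,310). I'll enlarge those areas.

```bash
cat > h.py <<'E'
import numpy as np,cv2,pickle
def proj(f,P,T=None):
    T=np.array(f["pose"]) if T is None else T
    P=np.atleast_2d(P);c=(P-T[:3,3])@T[:3,:3]
    return np.c_[f["cx"]+f["fx"]*c[:,0]/-c[:,2], f["cy"]-f["fy"]*c[:,1]/-c[:,2]]
def ray(f,uv,z,T=None):
    T=np.array(f["pose"]) if T is None else T
    d=T[:3,:3]@np.array([(uv[0]-f["cx"])/f["fx"],-(uv[1]-f["cy"])/f["fy"],-1])
    o=T[:3,3];return o+d*(z-o[2])/d[2]
def crop(img,x0,y0,x1,y1,k,name):
    cv2.imwrite(name,cv2.resize(img[y0:y1,x0:x1],None,fx=k,fy=k,interpolation=cv2.INTER_CUBIC))
E
python3 - <<'E'
from h import *
s,d=pickle.load(open("f0.pkl","rb"))
crop(d["side"]["frame"],340,200,420,270,8,"pics/a1.png")
crop(d["side"]["frame"],270,110,360,180,8,"pics/a2.png")
crop(d["scene"]["frame"],230,175,305,235,8,"pics/a3.png")
crop(d["scene"]["frame"],250,230,365,365,5,"pics/a4.png")
print(ray(d["side"],(380,240),0.0),ray(d["side"],(313,160),0))
E
```

```text
[ 0.53125628 -0.19536658  0.        ] [0.65329987 0.22912532 0.        ]
```

View pics/a1.png

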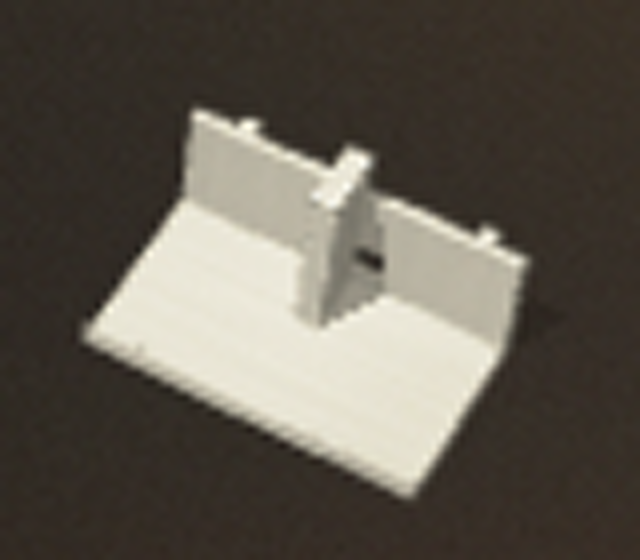

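View pics/a2.png

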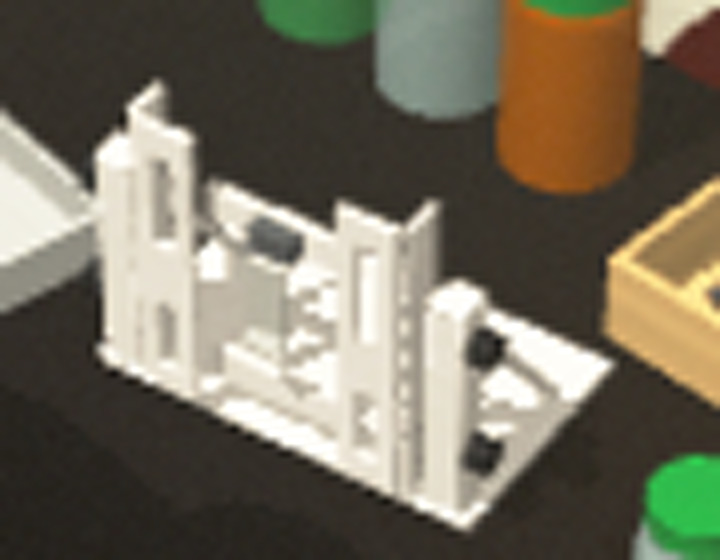

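View pics/a3.png

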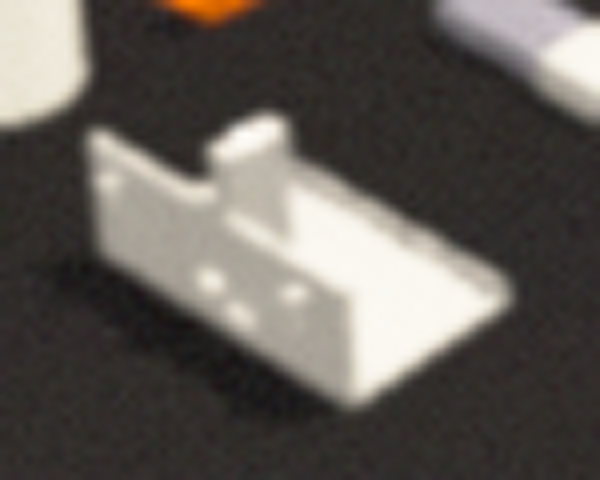

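View pics/a4.png

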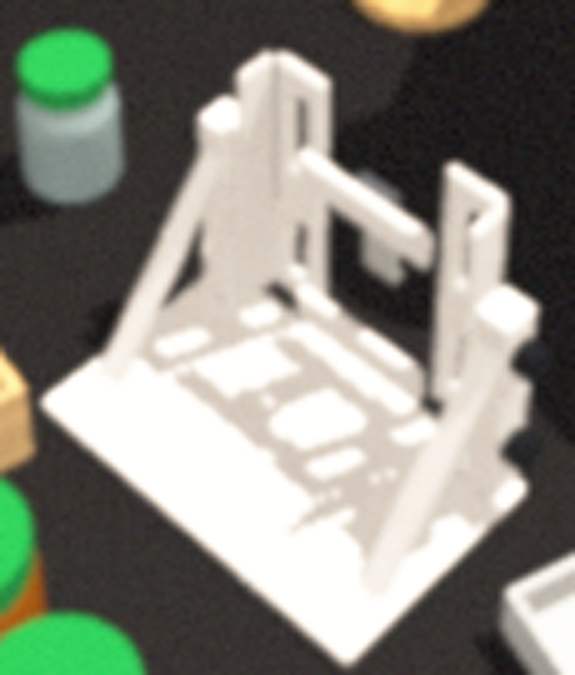

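```bash
cat > fit.py <<'E'
from h import *
from scipy.optimize import least_squares
s,d=pickle.load(open("f0.pkl","rb"))
def fit(obs,x0,free_z=False):
    def tr(p,P):
        c,s_=np.cos(p[2]),np.sin(p[2]);P=np.array(P)
        return np.c_[p[0]+c*P[:,0]-s_*P[:,1],p[1]+s_*P[:,0]+c*P[:,1],P[:,2]+(p[3] if len(p)>3 else 0)]
    def r(p):
        return np.concatenate([(proj(d[n] if isinstance(n,str) else n[0],tr(p,P),None if isinstance(n,str) else n[1])-np.array(uv)).ravel() for n,P,uv in obs])
    q=least_squares(r,x0,loss="soft_l1",f_scale=1.);return q.x,r(q.x)
def px(l,ox,oy,k): return [(ox+(u+.5)/k-.5,oy+(v+.5)/k-.5) for u,v in l]
E
python3 - <<'E'
from fit import *
m=1e-3
L=[("side",np.array([(-90,75,0),(-90,-75,0),(0,-75,59),(-5,6,85),(-5,-6,85),(-37,-6,85),(-37,6,85)])*m,px([(85,340),(415,497),(530,262),(350,147),(375,157),(338,208),(312,193)],340,200,8)),
("scene",np.array([(0,-75,0),(0,75,0),(0,-75,59),(0,75,59)])*m,px([(100,255),(350,408),(92,130),(352,293)],230,175,8))]
x,r=fit(L,[.53,-.19,0]);print("ledge",x,np.degrees(x[2]));print(r.reshape(-1,2).round(1).tolist())
# stand: side view slot edges front face
S=[("side",np.array([(0,60.5,157),(0,49.5,157),(0,60.5,103),(0,49.5,103),(0,-49.5,157),(0,-60.5,157),(0,-49.5,103),(0,-60.5,103)])*m,
 px([(153,157),(174,163),(153,232),(174,240),(358,247),(378,255),(358,325),(378,338)],270,110,8))]
x,r=fit(S,[.65,.23,0,0]);print("stand",x,np.degrees(x[2]));print(r.reshape(-1,2).round(1).tolist())
x,r=fit(S,[.65,.23,0]);print("stand",x,np.degrees(x[2]));print(r.reshape(-1,2).round(1).tolist())
E
```

```text
ledge [ 0.55835927 -0.18489265  0.20976007] 12.018366901287283
[[-0.1, 0.5], [-0.4, 0.6], [-0.5, -0.3], [-0.4, -0.2], [-0.2, 0.1], [0.0, 0.4], [-0.1, 0.7], [-0.1, -0.0], [-0.1, 0.2], [-0.8, 1.4], [-1.3, 0.1]]
stand [ 0.61641165  0.2454477   0.18583284 -0.01545347] 10.647437508619676
[[-0.0, -0.7], [-0.1, -0.3], [0.5, 1.1], [0.4, 1.2], [-0.2, -0.8], [-0.1, -0.7], [-0.2, 0.6], [-0.2, 0.1]]
stand [0.60436748 0.23330932 0.17808222] 10.203359398499149
[[-0.1, -0.9], [-0.2, -0.5], [0.4, 1.0], [0.3, 1.1], [-0.1, -0.8], [-0.0, -0.6], [-0.1, 0.7], [-0.1, 0.3]]
```

```bash
cat >> h.py <<'E'
from scipy.spatial.transform import Rotation as Ro
def toolT(s):
    T=np.eye(4);T[:3,:3]=Ro.from_euler("xyz",s["tool_rot"]).as_matrix();T[:3,3]=s["position"];return T
def move(s,pos,yaw,tilt=0):
    T=toolT(s);R=Ro.from_euler("xyz",[np.pi,tilt,yaw]).as_matrix()
    return (T[:3,:3].T@(np.array(pos)-T[:3,3])*1000).round(1),np.degrees(Ro.from_matrix(T[:3,:3].T@R).as_rotvec()).round(2)
def snap(tag,crop_=None):
    from workcell import bot
    s=bot.observe();f=bot.grab_frame("wrist");f["T"]=toolT(s)@np.array(f["tool_from_camera"])
    pickle.dump((s,f),open(f"{tag}.pkl","wb"));cv2.imwrite(f"pics/{tag}.png",f["frame"]);return s,f
E
python3 - <<'E'
from h import *
from workcell import bot
s=bot.observe()
print(move(s,[.46,.205,.25],np.pi+.18))
E
```

```text
(array([-395. , -312.4,  -18.8]), array([ -0.05,  -0.  , -24.63]))
```

>>> apply_moves(commands=[{"travel": [-0.395,-0.312,-0.019],"twist": [0,0,-24.6],"claw": 0.0854},{"travel": [-0.395,-0.312,-0.019],"twist": [0,0,-24.6],"claw": 0.0854},{"travel": [-0.395,-0.312,-0.019],"twist": [0,0,-24.6],"claw": 0.0854},{"travel": [-0.395,-0.312,-0.019],"twist": [0,0,-24.6],"claw": 0.0854},{"travel": [-0.395,-0.312,-0.019],"twist": [0,0,-24.6],"claw": 0.0854},{"travel": [-0.395,-0.312,-0.019],"twist": [0,0,-24.6],"claw": 0.0854},{"travel": [-0.395,-0.312,-0.019],"twist": [0,0,-24.6],"claw": 0.0854},{"travel": [-0.395,-0.312,-0.019],"twist": [0,0,-24.6],"claw": 0.0854},{"travel": [-0.395,-0.312,-0.019],"twist": [0,0,-24.6],"claw": 0.0854},{"travel": [-0.395,-0.312,-0.019],"twist": [0,0,-24.6],"claw": 0.0854}])

```text
clock: 1.15
position: [0.4587, 0.2067, 0.2504]
tool_rot: [3.141, 0.0, -2.962]
force: [1.0, 0.8, 0.1]
grip_width: 0.0851
```

>>> apply_moves(commands=[{"travel": [0,0,0],"twist": [0,0,0]}])

```text
invalid input at $.commands[0]: expected keys travel, twist, claw
```

```bash
python3 - <<'E'
from h import *
s,f=snap("w1")
print(s["position"],s["qd"])
E
```

```text
[0.45872559 0.20669823 0.25036522] [ 0.81240189  0.12986554  0.23664637 -0.23868234 -0.08679086  0.10335027
  1.08808597]
```

View pics/w1.png

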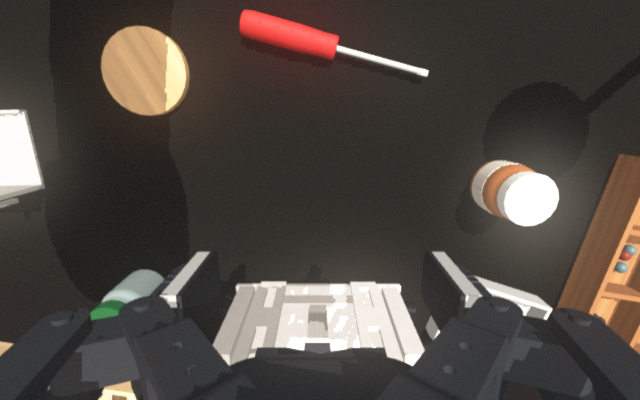

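```bash
python3 - <<'E'
from workcell import bot
import numpy as np
s=bot.observe();print(s["clock"],s["qpos"].round(3),s["position"],s["tool_rot"])
E
```

```text
1.2 [-0.543  0.307  0.021  1.892 -0.004  0.942  1.222] [0.46327388 0.19951486 0.25064577] [-3.13867488e+00  1.83536345e-03 -2.96967598e+00]
```

```bash
python3 - <<'E'
from h import *
from workcell import bot
s=bot.observe()
tfc=pickle.load(open("w1.pkl","rb"))[1]["tool_from_camera"]
y=.18;Rs=Ro.from_euler("z",y).as_matrix()
R=Ro.from_euler("xyz",[np.pi,0,y+np.pi/2]).as_matrix()@Ro.from_rotvec([np.radians(-40),0,0]).as_matrix()
cam=np.array([.61,.24,0])+Rs@[-.2,.04,.34]
pos=cam-R@tfc[:3,3]
T=toolT(s)
print(pos,T[:3,:3].T@(pos-T[:3,3]),np.degrees(Ro.from_matrix(T[:3,:3].T@R).as_rotvec()))
Tc=np.eye(4);Tc[:3,:3]=R@tfc[:3,:3];Tc[:3,3]=cam
f=pickle.load(open("w1.pkl","rb"))[1]
for yy in(-55,55):
  for z in(103,157):print(yy,z,proj(f,np.array([.61,.24,0])+Rs@[0,yy/1e3,z/1e3],Tc))
E
```

```text
[0.50756927 0.19691037 0.23070969] [-0.0431602  -0.01008532  0.02004484] [-31.44129066 -30.93716526  85.63382331]
-55 103 [[321.2877022  212.60680959]]
-55 157 [[362.63817094 227.00379521]]
55 103 [[321.37093528  92.44456685]]
55 157 [[367.35104435  89.67302411]]
```

>>> apply_moves(commands=[{"travel": [-0.043,-0.01,0.02],"twist": [-31.4,-30.9,85.6],"claw": 0.0854},{"travel": [-0.043,-0.01,0.02],"twist": [-31.4,-30.9,85.6],"claw": 0.0854},{"travel": [-0.043,-0.01,0.02],"twist": [-31.4,-30.9,85.6],"claw": 0.0854},{"travel": [-0.043,-0.01,0.02],"twist": [-31.4,-30.9,85.6],"claw": 0.0854},{"travel": [-0.043,-0.01,0.02],"twist": [-31.4,-30.9,85.6],"claw": 0.0854},{"travel": [-0.043,-0.01,0.02],"twist": [-31.4,-30.9,85.6],"claw": 0.0854},{"travel": [-0.043,-0.01,0.02],"twist": [-31.4,-30.9,85.6],"claw": 0.0854},{"travel": [-0.043,-0.01,0.02],"twist": [-31.4,-30.9,85.6],"claw": 0.0854},{"travel": [-0.043,-0.01,0.02],"twist": [-31.4,-30.9,85.6],"claw": 0.0854},{"travel": [-0.043,-0.01,0.02],"twist": [-31.4,-30.9,85.6],"claw": 0.0854}])

```text
clock: 2.2
position: [0.4955, 0.2068, 0.221]
tool_rot: [2.636, 0.085, 2.144]
force: [-0.4, 0.3, -0.6]
grip_width: 0.0854
```

>>> apply_moves(commands=[{"travel": [0,0,0],"twist": [0,0,0],"claw": 0.0854},{"travel": [0,0,0],"twist": [0,0,0],"claw": 0.0854}])

```text
clock: 2.4
position: [0.4958, 0.2073, 0.221]
tool_rot: [2.637, 0.087, 2.149]
force: [-0.2, -0.3, 0.4]
grip_width: 0.0852
```

```bash
python3 - <<'E'
from h import *
s,f=snap("w2")
print(s["clock"],s["position"],s["tool_rot"],s["qd"].round(3),s["qpos"].round(2))
f2=f["frame"];crop(f2,240,30,440,280,2.4,"pics/w2c.png")
E
```

```text
2.4 [0.49582039 0.20728295 0.22099524] [2.63699502 0.0874873  2.14937925] [ 0.042 -0.007 -0.024 -0.004  0.024 -0.    -0.009] [-1.02  0.25  0.56  2.28 -0.59  0.16  0.65]
```

View pics/w2.png

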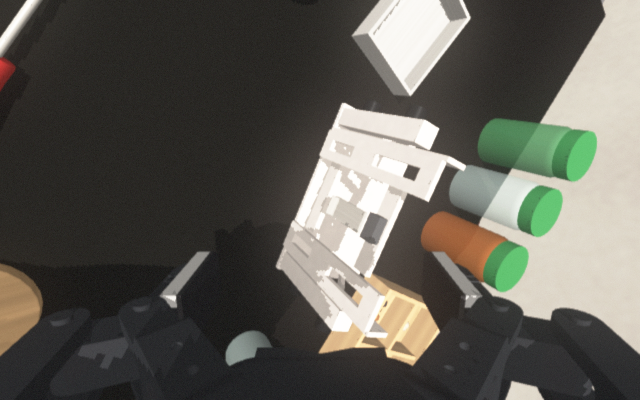

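```bash
python3 - <<'E'
from h import *
s,f=pickle.load(open("w2.pkl","rb"))
crop(f["frame"],270,95,470,195,4,"pics/w2a.png")
crop(f["frame"],270,210,400,345,4.4,"pics/w2b.png")
E
```

```text
(no output)
```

View pics/w2a.png

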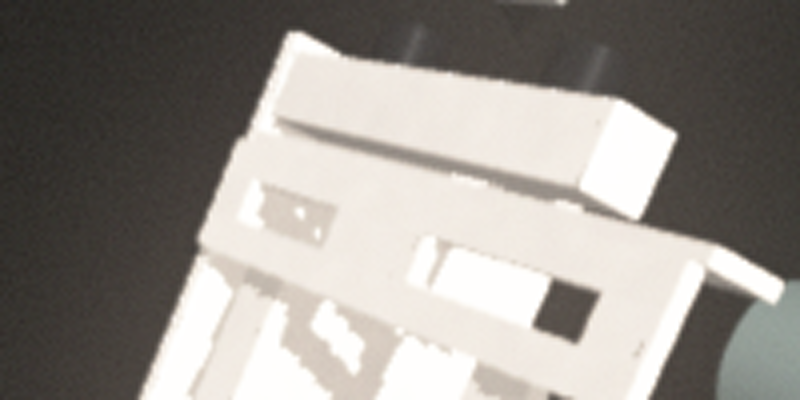

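View pics/w2b.png

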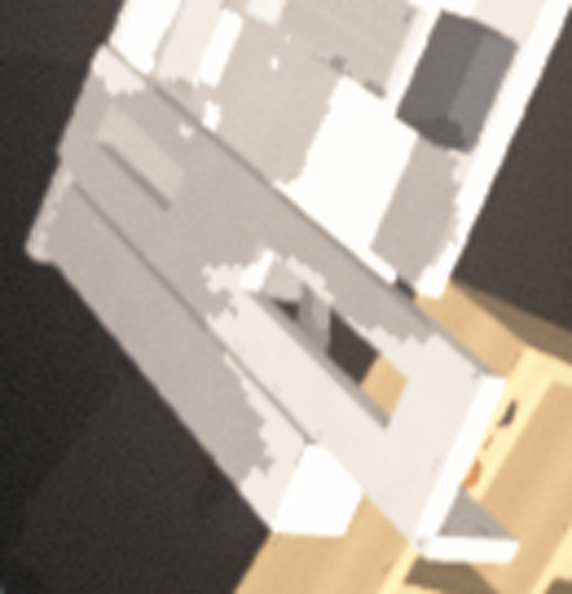

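```bash
cat > st.py <<'E'
from fit import *
s2,f2=pickle.load(open("w2.pkl","rb"))
m=1e-3
P=np.array([(0,60.5,103),(0,49.5,103),(0,60.5,157),(0,49.5,157),(0,-49.5,103),(0,-60.5,103),(0,-49.5,157),(0,-60.5,157)])*m
uv=px([(430,235),(408,288),(602,293),(578,345)],270,95,4)+px([(270,252),(238,290),(410,378),(388,425)],270,210,4.4)
W=[((f2,f2["T"]),P,uv)]
S=[("side",np.array([(0,60.5,157),(0,49.5,157),(0,-49.5,157),(0,-60.5,157)])*m,
 px([(153,157),(174,163),(358,247),(378,255)],270,110,8))]
if __name__=="__main__":
  for nm,o in(("W",W),("W+S",W+S)):
   for x0 in([.61,.24,.18],[.61,.24,.18,0]):
    x,r=fit(o,x0);print(nm,x,np.degrees(x[2]));print(r.reshape(-1,2).round(1).tolist())
E
python3 st.py
```

```text
W [0.60027552 0.22889595 0.17731875] 10.159616070590971
[[-0.6, 1.0], [0.0, -0.9], [0.0, 0.4], [0.1, 0.7], [-1.6, -2.9], [1.2, -1.1], [0.3, -0.4], [-0.1, 0.9]]
W [0.59935611 0.22884864 0.17846513 0.0009657 ] 10.225298867254331
[[-0.6, 0.7], [-0.1, -1.1], [0.2, 0.2], [0.2, 0.5], [-1.7, -2.7], [1.0, -0.8], [0.3, 0.0], [-0.1, 1.4]]
W+S [0.60032782 0.22891386 0.17741137] 10.164922533831252
[[-0.6, 1.0], [0.0, -0.9], [0.1, 0.4], [0.1, 0.7], [-1.5, -2.9], [1.2, -1.1], [0.4, -0.4], [0.0, 0.9], [-0.1, 0.2], [-0.2, 0.5], [-0.0, 0.3], [0.1, 0.5]]
W+S [0.59951054 0.2288479  0.17850549 0.00088373] 10.227611249543072
[[-0.6, 0.7], [-0.0, -1.0], [0.2, 0.2], [0.2, 0.6], [-1.7, -2.6], [1.1, -0.8], [0.4, 0.0], [-0.0, 1.4], [-0.2, 0.1], [-0.3, 0.5], [-0.2, 0.3], [-0.0, 0.4]]
```

```bash
python3 - <<'E'
from h import *
from workcell import bot
s=bot.observe()
print(move(s,[.52,.05,.24],1.1),move(s,[.539,-.189,.2],.21))
E
```

```text
(array([-145.7,  -54.5,  -37.2]), array([ 28.81, -10.74,  59.99])) (array([-351.9, -183. ,  -41.7]), array([ 23.99, -24.79, 109.56]))
```

>>> apply_moves(commands=[{"travel": [-0.146,-0.054,-0.037],"twist": [29,-11,60],"claw": 0.0854},{"travel": [-0.146,-0.054,-0.037],"twist": [29,-11,60],"claw": 0.0854},{"travel": [-0.146,-0.054,-0.037],"twist": [29,-11,60],"claw": 0.0854},{"travel": [-0.352,-0.183,-0.042],"twist": [24,-24.8,109.6],"claw": 0.0854},{"travel": [-0.352,-0.183,-0.042],"twist": [24,-24.8,109.6],"claw": 0.0854},{"travel": [-0.352,-0.183,-0.042],"twist": [24,-24.8,109.6],"claw": 0.0854},{"travel": [-0.352,-0.183,-0.042],"twist": [24,-24.8,109.6],"claw": 0.0854},{"travel": [-0.352,-0.183,-0.042],"twist": [24,-24.8,109.6],"claw": 0.0854},{"travel": [-0.352,-0.183,-0.042],"twist": [24,-24.8,109.6],"claw": 0.0854},{"travel": [-0.352,-0.183,-0.042],"twist": [24,-24.8,109.6],"claw": 0.0854}])

```text
clock: 3.45
position: [0.5358, -0.1936, 0.199]
tool_rot: [3.045, -0.056, 0.705]
force: [0.1, 0.6, -0.6]
grip_width: 0.0852
```

```bash
python3 - <<'E'
from h import *
from workcell import bot
s=bot.observe()
print(s["qpos"].round(2),move(s,[.539,-.189,.18],.21))
E
```

```text
[-0.45  0.66  1.04  1.91 -0.77  0.89  0.09] (array([ 4.3, -3.2, 19. ]), array([ 4.63, -4.53, 28.15]))
```

>>> apply_moves(commands=[{"travel": [0.004,-0.003,0.019],"twist": [4.6,-4.5,28.2],"claw": 0.0854},{"travel": [0.004,-0.003,0.019],"twist": [4.6,-4.5,28.2],"claw": 0.0854},{"travel": [0.004,-0.003,0.019],"twist": [4.6,-4.5,28.2],"claw": 0.0854},{"travel": [0.004,-0.003,0.019],"twist": [4.6,-4.5,28.2],"claw": 0.0854},{"travel": [0.004,-0.003,0.019],"twist": [4.6,-4.5,28.2],"claw": 0.0854},{"travel": [0.004,-0.003,0.019],"twist": [4.6,-4.5,28.2],"claw": 0.0854}])

```text
clock: 4.05
position: [0.54, -0.1864, 0.1803]
tool_rot: [3.141, -0.004, 0.221]
force: [-0.6, -0.6, 0.0]
grip_width: 0.0857
```

```bash
python3 - <<'E'
from h import *
s,f=snap("w3")
print(s["clock"],s["position"],s["tool_rot"],s["qd"].round(3),s["qpos"].round(2),move(s,[.539,-.189,.18],.21))
x=[.558,-.185,.21]
c,sn=np.cos(.21),np.sin(.21)
for P in[(0,75,59),(0,-75,59),(-5,6,85),(-5,-6,85),(12,55,52),(12,-55,52)]:
    P=np.array(P)/1e3;w=[x[0]+c*P[0]-sn*P[1],x[1]+sn*P[0]+c*P[1],P[2]];print(P,proj(f,w,f["T"]).round(1))
E
```

```text
4.05 [ 0.54002521 -0.18635413  0.18031424] [ 3.14101933 -0.00389344  0.22125966] [-0.013 -0.009  0.009  0.006 -0.019 -0.002  0.013] [-0.46  0.81  1.13  1.83 -0.85  1.07 -0.34] (array([-1.6,  2.4,  0.3]), array([ 0.03, -0.22,  0.65]))
[0.    0.075 0.059] [[229.2 173.9]]
[ 0.    -0.075  0.059] [[418.2 176. ]]
[-0.005  0.006  0.085] [[315.7 188.3]]
[-0.005 -0.006  0.085] [[332.3 188.4]]
[0.012 0.055 0.052] [[255.5 157.9]]
[ 0.012 -0.055  0.052] [[392.2 159.4]]
```

View pics/w3.png

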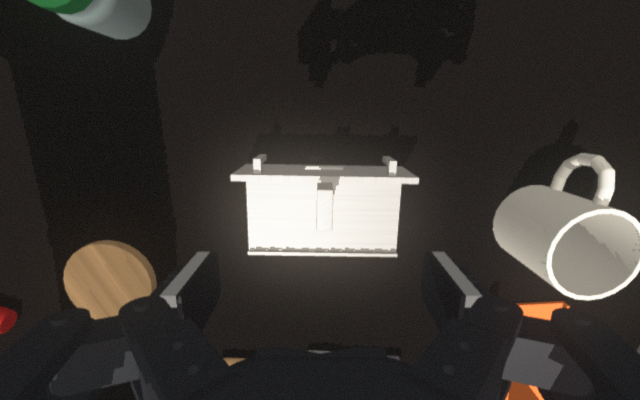

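```bash
python3 - <<'E'
from h import *
s,f=pickle.load(open("w3.pkl","rb"))
crop(f["frame"],225,150,325,265,5,"pics/w3a.png")
crop(f["frame"],305,150,425,265,5,"pics/w3b.png")
E
```

```text
(no output)
```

View pics/w3a.png

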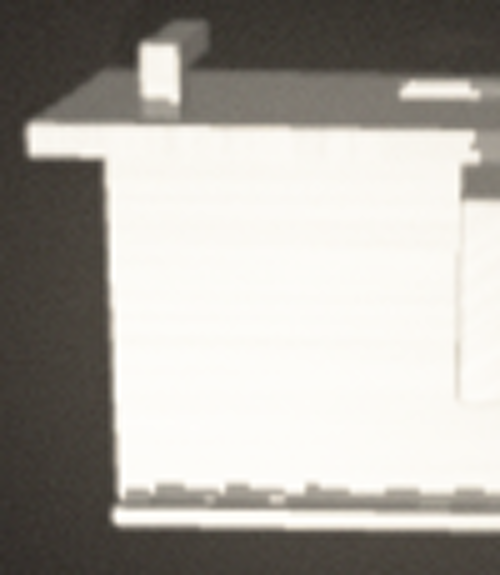

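View pics/w3b.png

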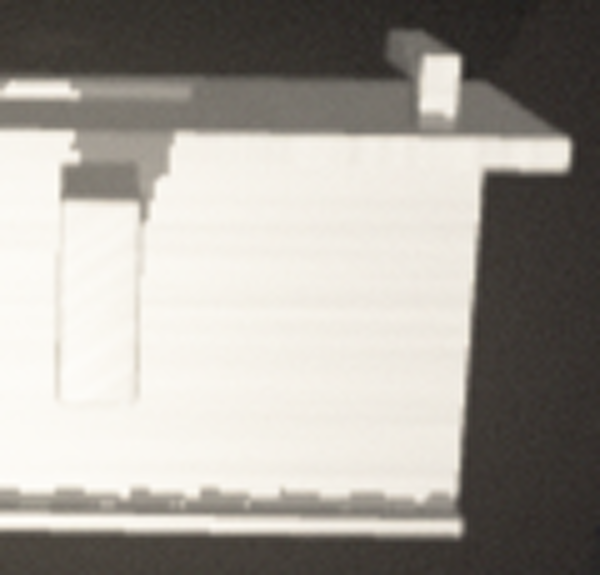

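```bash
python3 - <<'E'
from fit import *
s,f=pickle.load(open("w3.pkl","rb"));m=1e-3
A=px([(25,124),(27,158),(140,42),(180,42)],225,150,5)+px([(570,137),(570,172),(422,55),(460,55),(62,198),(140,198),(57,403),(137,403)],305,150,5)
P=np.array([(0,75,59),(-5,75,59),(12,58,52),(12,52,52),(0,-75,59),(-5,-75,59),(12,-52,52),(12,-58,52),(-5,6,85),(-5,-6,85),(-37,6,85),(-37,-6,85)])*m
for x0 in([.56,-.18,.2],[.56,-.18,.2,0]):
    x,r=fit([((f,f["T"]),P,A)],x0);print(x,np.degrees(x[2]));print(r.reshape(-1,2).round(1).tolist())
x,r=fit([((f,f["T"]),P,A)],[.56,-.18,.2])
g=[x[0]-.02*np.cos(x[2]),x[1]-.02*np.sin(x[2]),.048];print(g,move(s,g,x[2]))
E
```

```text
[ 0.55757359 -0.1856763   0.20493286] 11.741787949815187
[[0.3, -0.2], [0.2, -0.8], [-0.1, 0.2], [-0.6, 0.3], [0.2, 0.2], [-0.3, -0.6], [0.2, -0.2], [0.1, -0.1], [-0.5, -0.2], [0.5, 0.0], [-0.1, 0.5], [-0.0, 0.8]]
[ 5.57525762e-01 -1.85691877e-01  2.04933676e-01 -2.62951859e-04] 11.741834693293205
[[0.4, -0.2], [0.3, -0.8], [0.0, 0.2], [-0.5, 0.3], [0.1, 0.2], [-0.4, -0.7], [0.2, -0.2], [-0.0, -0.0], [-0.5, -0.2], [0.5, 0.0], [-0.1, 0.5], [-0.0, 0.7]]
[np.float64(0.537992098154769), np.float64(-0.1897463310874079), 0.048] (array([ -3.2,   2.8, 132.3]), array([ 0.03, -0.22,  0.94]))
```

>>> apply_moves(commands=[{"travel": [-0.003,0.003,0.04],"twist": [0,-0.2,0.9],"claw": 0.06},{"travel": [-0.003,0.003,0.08],"twist": [0,-0.2,0.9],"claw": 0.04},{"travel": [-0.003,0.003,0.11],"twist": [0,-0.2,0.9],"claw": 0.04},{"travel": [-0.003,0.003,0.125],"twist": [0,-0.2,0.9],"claw": 0.04},{"travel": [-0.003,0.003,0.132],"twist": [0,-0.2,0.9],"claw": 0.04},{"travel": [-0.003,0.003,0.132],"twist": [0,-0.2,0.9],"claw": 0.04},{"travel": [-0.003,0.003,0.132],"twist": [0,-0.2,0.9],"claw": 0.04}], force=60)

```text
clock: 4.8
position: [0.5401, -0.189, 0.0499]
tool_rot: [3.14, -0.004, 0.206]
force: [-0.6, -0.7, 0.4]
grip_width: 0.0398
```

```bash
python3 - <<'E'
from h import *
from workcell import bot
s=bot.observe();print(s["position"],s["tool_rot"],s["force"],move(s,[.538,-.1897,.048],.205))
E
```

```text
[ 0.54014959 -0.18899152  0.04993213] [ 3.14040746 -0.00406099  0.20567018] [-0.55237283 -0.65681707  0.37805184] (array([-2.3,  0.3,  1.9]), array([ 0.07, -0.23,  0.04]))
```

>>> apply_moves(commands=[{"travel": [-0.002,0,0.002],"twist": [0,-0.2,0],"claw": 0.03},{"travel": [-0.002,0,0.002],"twist": [0,-0.2,0],"claw": 0.005},{"travel": [-0.002,0,0.002],"twist": [0,-0.2,0],"claw": 0.005},{"travel": [-0.002,0,0.002],"twist": [0,-0.2,0],"claw": 0.005},{"travel": [-0.002,0,0.002],"twist": [0,-0.2,0],"claw": 0.005},{"travel": [-0.002,0,0.002],"twist": [0,-0.2,0],"claw": 0.005}], force=80)

```text
clock: 5.4
position: [0.5379, -0.1891, 0.0474]
tool_rot: [3.141, -0.0, 0.206]
force: [-1.5, 1.8, 5.2]
grip_width: 0.0112
```

```bash
python3 - <<'E'
from h import *
s,f=snap("w4");print(s["position"],s["tool_rot"],s["force"],s["moment"],s["grip_width"])
E
```

```text
[ 0.53794406 -0.1891295   0.04737715] [ 3.14092585e+00 -1.20894049e-04  2.05569010e-01] [-1.50110873  1.82677838  5.22521524] [0.29361112 0.24921961 0.02834294] 0.011177732352652769
```

View pics/w4.png

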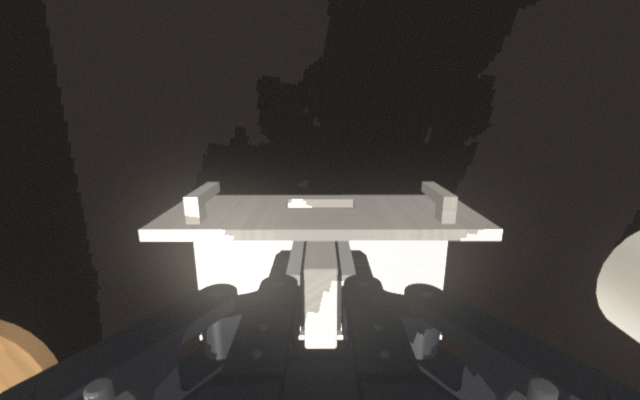

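```bash
cat > t.py <<'E'
from h import *
ST=np.array([.600,.229,.178])
def stand(x,y,z,st=ST):
    c,s=np.cos(st[2]),np.sin(st[2]);return [st[0]+c*x-s*y,st[1]+s*x+c*y,z]
def instand(p,st=ST):
    c,s=np.cos(st[2]),np.sin(st[2]);d=np.array(p[:2])-st[:2];return np.array([c*d[0]+s*d[1],-s*d[0]+c*d[1]])*1000
E
python3 - <<'E'
from t import *
from workcell import bot
s=bot.observe()
print(move(s,[.53,-.17,.25],.205),stand(-.13,0,.22),move(s,stand(-.13,0,.22),.178))
E
```

```text
(array([  -3.9,  -20.2, -202.6]), array([ 0.04, -0.01,  0.03])) [np.float64(0.4720540280787601), np.float64(0.2059820011919085), 0.22] (array([  16.2, -400.1, -172.9]), array([ 0.04, -0.01,  1.58]))
```

>>> apply_moves(commands=[{"travel": [0,0,-0.01],"twist": [0,0,0],"claw": 0.005},{"travel": [0,0,-0.04],"twist": [0,0,0],"claw": 0.005},{"travel": [0,0,-0.08],"twist": [0,0,0],"claw": 0.005},{"travel": [0,-0.01,-0.12],"twist": [0,0,0],"claw": 0.005},{"travel": [0,-0.03,-0.16],"twist": [0,0,0.3],"claw": 0.005},{"travel": [0,-0.07,-0.173],"twist": [0,0,0.6],"claw": 0.005},{"travel": [0.005,-0.11,-0.173],"twist": [0,0,1],"claw": 0.005},{"travel": [0.01,-0.15,-0.173],"twist": [0,0,1.6],"claw": 0.005},{"travel": [0.012,-0.19,-0.173],"twist": [0,0,1.6],"claw": 0.005},{"travel": [0.014,-0.23,-0.173],"twist": [0,0,1.6],"claw": 0.005}])

```text
clock: 6.45
position: [0.5039, 0.0406, 0.2202]
tool_rot: [3.141, 0.0, 0.177]
force: [0.5, 1.1, -4.0]
grip_width: 0.0106
```

```bash
python3 - <<'E'
from t import *
from workcell import bot
s=bot.observe()
print(s["qpos"].round(2),s["force"],s["tool_rot"],move(s,stand(-.13,0,.22),.178))
E
```

```text
[-1.02  0.75  1.32  1.96 -0.83  1.12 -0.74] [ 0.52797114  1.12214454 -4.04614843] [3.14147852e+00 4.41182693e-04 1.77191741e-01] (array([  -2.2, -168.4,    0.2]), array([ 0.01,  0.03, -0.05]))
```

>>> apply_moves(commands=[{"travel": [-0.001,-0.03,0],"twist": [0,0,0],"claw": 0.005},{"travel": [-0.001,-0.06,0],"twist": [0,0,0],"claw": 0.005},{"travel": [-0.002,-0.09,0],"twist": [0,0,0],"claw": 0.005},{"travel": [-0.002,-0.12,0],"twist": [0,0,0],"claw": 0.005},{"travel": [-0.002,-0.15,0],"twist": [0,0,0],"claw": 0.005},{"travel": [-0.002,-0.168,0],"twist": [0,0,0],"claw": 0.005},{"travel": [-0.002,-0.168,0],"twist": [0,0,0],"claw": 0.005},{"travel": [-0.002,-0.168,0],"twist": [0,0,0],"claw": 0.005}])

```text
clock: 7.25
position: [0.4727, 0.204, 0.2199]
tool_rot: [3.141, 0.001, 0.178]
force: [0.5, -0.7, -3.1]
grip_width: 0.0109
```

```bash
python3 - <<'E'
from t import *
s,f=snap("w5")
print(s["qpos"].round(2),s["force"],s["position"],s["tool_rot"],instand(s["position"]),move(s,stand(-.08,0,.142),.178))
E
```

```text
[-1.34  0.8   1.35  1.94 -0.87  1.16 -1.04] [ 0.4928405  -0.6594617  -3.14891795] [0.47271031 0.20395675 0.21989001] [3.14092435e+00 5.92426083e-04 1.77915215e-01] [-129.71268383   -2.10945718] (array([49.8, -2.2, 77.9]), array([ 0.04,  0.03, -0.  ]))
```

View pics/w5.png

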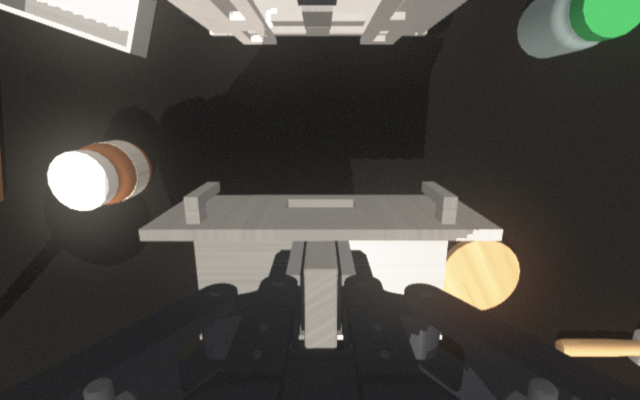

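```bash
python3 - <<'E'
from t import *
_,d=pickle.load(open("f0.pkl","rb"))
w=ray(d["side"],(238,150),.075);print(w,instand(w))
w=ray(d["scene"],(423,298),.075);print(w,instand(w))
s,f=pickle.load(open("w5.pkl","rb"))
w=ray(f,(84,180),.075,f["T"]);print(w,instand(w))
w=ray(f,(565,30),.085,f["T"]);print(w,instand(w))
E
```

```text
[0.44551388 0.41104188 0.075     ] [-119.81259642  206.51912739]
[0.4380557  0.40358557 0.075     ] [-128.47315632  200.50118558]
[0.44472074 0.40729943 0.075     ] [-121.25584228  202.97624526]
[0.62808824 0.04579117 0.085     ] [  -4.7947965  -185.28743884]
```

>>> apply_moves(commands=[{"travel": [0.01,-0.002,0.02],"twist": [0,0,0],"claw": 0.005},{"travel": [0.02,-0.002,0.045],"twist": [0,0,0],"claw": 0.005},{"travel": [0.03,-0.002,0.065],"twist": [0,0,0],"claw": 0.005},{"travel": [0.04,-0.002,0.078],"twist": [0,0,0],"claw": 0.005},{"travel": [0.04,-0.002,0.078],"twist": [0,0,0],"claw": 0.005},{"travel": [0.04,-0.002,0.078],"twist": [0,0,0],"claw": 0.005},{"travel": [0.04,-0.002,0.078],"twist": [0,0,0],"claw": 0.005}])

```text
clock: 8.0
position: [0.512, 0.2128, 0.1424]
tool_rot: [3.141, -0.0, 0.177]
force: [0.2, 0.9, -2.8]
grip_width: 0.0109
```

```bash
python3 - <<'E'
from t import *
s,f=snap("w6")
print(s["qpos"].round(2),s["force"],s["position"],s["tool_rot"],instand(s["position"]))
crop(f["frame"],120,0,520,250,2,"pics/w6a.png")
E
```

```text
[-1.21  0.92  1.19  1.9  -1.    1.08 -0.98] [ 0.16723718  0.92901708 -2.84029648] [0.5120248  0.21280173 0.14241759] [ 3.14130135e+00 -2.93502219e-04  1.77038562e-01] [-89.4532616   -0.36530607]
```

View pics/w6a.png

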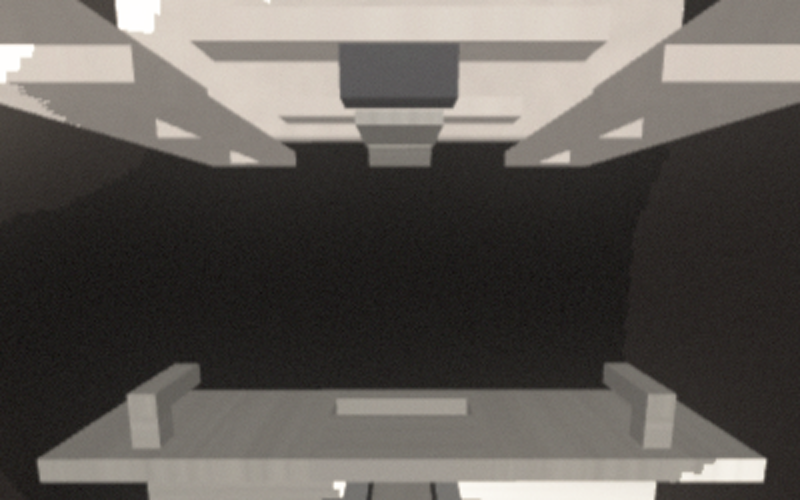

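>>> apply_moves(commands=[{"travel": [0.015,0,0],"twist": [0,0,0],"claw": 0.005},{"travel": [0.03,0,0],"twist": [0,0,0],"claw": 0.005},{"travel": [0.04,0,0],"twist": [0,0,0],"claw": 0.005},{"travel": [0.048,0,0],"twist": [0,0,0],"claw": 0.005},{"travel": [0.052,0,0],"twist": [0,0,0],"claw": 0.005},{"travel": [0.052,0,0],"twist": [0,0,0],"claw": 0.005},{"travel": [0.052,0,0],"twist": [0,0,0],"claw": 0.005}])

```text
clock: 8.75
position: [0.5628, 0.2221, 0.1415]
tool_rot: [3.141, 0.001, 0.177]
force: [0.7, -0.2, -3.3]
grip_width: 0.0109
```

```bash
python3 - <<'E'
from t import *
s,f=snap("w7")
print(s["force"],s["moment"],s["position"],s["tool_rot"],instand(s["position"]))
crop(f["frame"],120,0,520,250,2,"pics/w7a.png")
E
```

```text
[ 0.72930512 -0.15523493 -3.32099799] [-0.0026511  -0.0797619   0.02196073] [0.56277777 0.22206179 0.14145185] [3.14102566e+00 8.61394831e-04 1.77276273e-01] [-37.8626014   -0.23796436]
```

View pics/w7a.png

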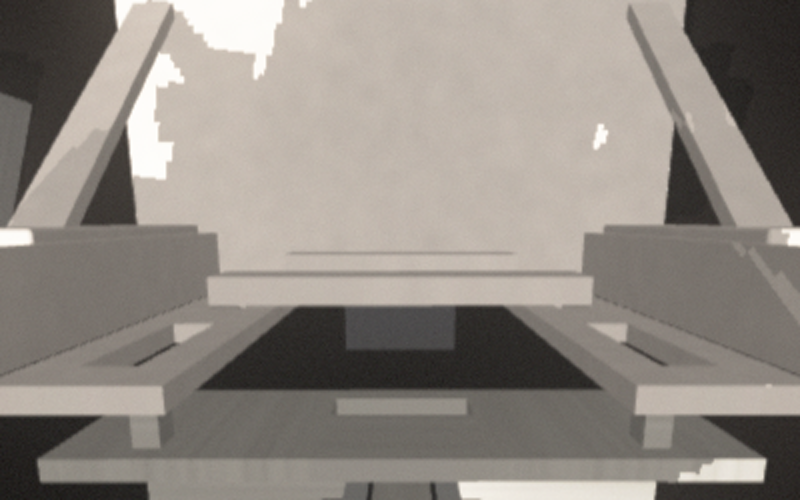

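>>> apply_moves(commands=[{"travel": [0.003,0,0],"twist": [0,0,0],"claw": 0.005},{"travel": [0.006,0,0],"twist": [0,0,0],"claw": 0.005},{"travel": [0.009,0,0],"twist": [0,0,0],"claw": 0.005},{"travel": [0.011,0,0],"twist": [0,0,0],"claw": 0.005},{"travel": [0.011,0,0],"twist": [0,0,0],"claw": 0.005}])

```text
clock: 9.3
position: [0.5742, 0.2241, 0.1414]
tool_rot: [3.141, 0.0, 0.177]
force: [0.5, 0.1, -4.2]
grip_width: 0.0114
```

```bash
python3 - <<'E'
from t import *
from workcell import bot
s=bot.observe()
print(s["force"],s["moment"],s["position"],s["tool_rot"],instand(s["position"]))
E
```

```text
[ 0.49993391  0.09146735 -4.19949649] [-0.07278782  0.00942222 -0.04816077] [0.57423045 0.22407224 0.1414395 ] [3.14091779e+00 4.72941029e-04 1.77405214e-01] [-26.23490071  -0.2871012 ]
```

>>> apply_moves(commands=[{"travel": [0.001,0,0],"twist": [0,0,0],"claw": 0.005},{"travel": [0.002,0,0],"twist": [0,0,0],"claw": 0.005},{"travel": [0.003,0,0],"twist": [0,0,0],"claw": 0.005},{"travel": [0.004,0,0],"twist": [0,0,0],"claw": 0.005}])

```text
clock: 9.7
position: [0.5779, 0.2249, 0.1415]
tool_rot: [3.141, 0.001, 0.177]
force: [1.2, -0.3, -2.8]
grip_width: 0.0111
```

>>> apply_moves(commands=[{"travel": [0.001,0,0],"twist": [0,0,0],"claw": 0.005},{"travel": [0.001,0,0],"twist": [0,0,0],"claw": 0.005}])

```text
clock: 9.9
position: [0.5784, 0.225, 0.1414]
tool_rot: [3.141, 0.002, 0.177]
force: [-4.2, 0.1, -1.4]
grip_width: 0.0111
```

>>> apply_moves(commands=[{"travel": [0.001,0,0],"twist": [0,0,0],"claw": 0.005},{"travel": [0.001,0,0],"twist": [0,0,0],"claw": 0.005}])

```text
clock: 10.1
position: [0.5784, 0.2249, 0.1413]
tool_rot: [-3.142, 0.004, 0.177]
force: [-12.7, -1.6, 3.6]
grip_width: 0.0111
```

>>> apply_moves(commands=[{"travel": [-0.002,0,0],"twist": [0,0,0],"claw": 0.005},{"travel": [-0.0025,0,0],"twist": [0,0,0],"claw": 0.005},{"travel": [-0.0025,0,0],"twist": [0,0,0],"claw": 0.005}])

```text
clock: 10.4
position: [0.5775, 0.2248, 0.1415]
tool_rot: [3.141, 0.0, 0.178]
force: [0.1, -0.8, -4.0]
grip_width: 0.0112
```

```bash
python3 - <<'E'
from t import *
s,f=snap("w8")
print(s["force"],s["moment"],s["position"],s["tool_rot"],instand(s["position"]))
crop(f["frame"],120,0,520,250,2,"pics/w8a.png")
from workcell import bot
g=bot.grab_frame("side");crop(g["frame"],265,105,365,185,8,"pics/s8.png")
E
```

```text
[ 0.1316489  -0.81519897 -3.96276255] [ 0.0207499  -0.00670489  0.02412356] [0.57748296 0.22480033 0.14148716] [3.14099729e+00 2.92567263e-04 1.77515849e-01] [-22.90486667  -0.14641471]
```

View pics/w8a.png

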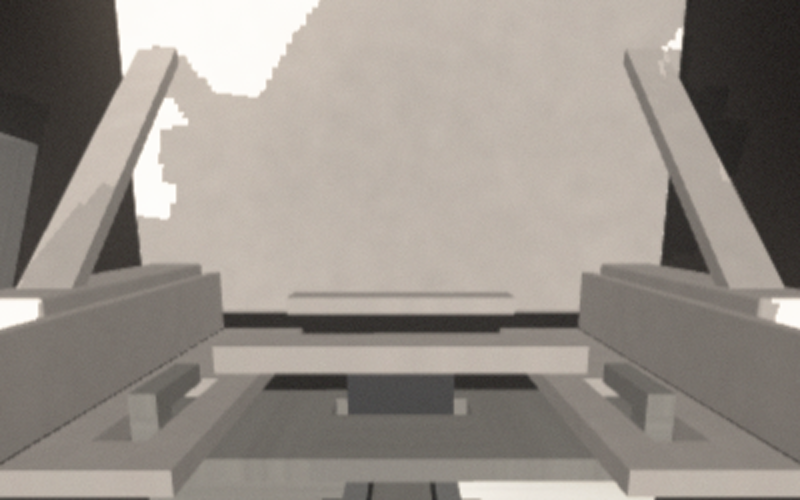

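View pics/s8.png

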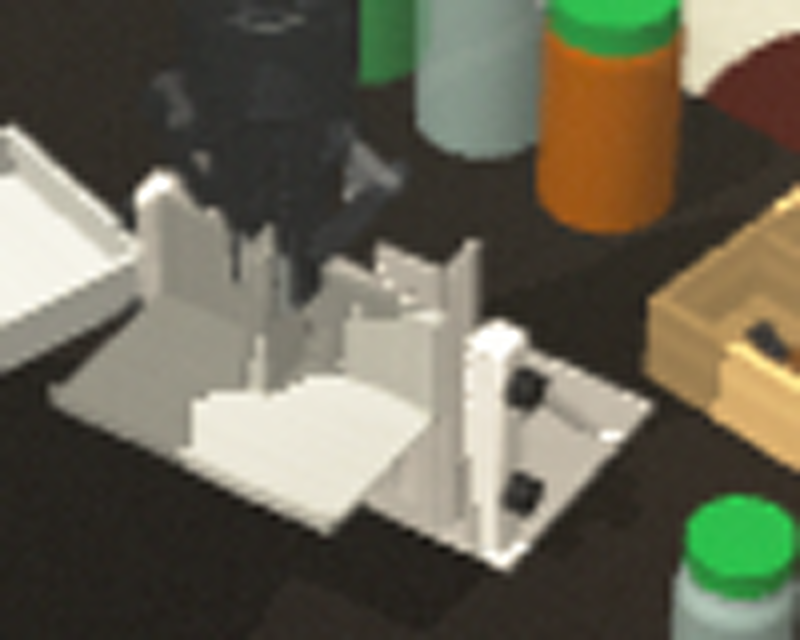

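>>> apply_moves(commands=[{"travel": [0,0,0.002],"twist": [0,0,0],"claw": 0.005},{"travel": [0,0,0.004],"twist": [0,0,0],"claw": 0.005},{"travel": [0,0,0.006],"twist": [0,0,0],"claw": 0.005},{"travel": [0,0,0.008],"twist": [0,0,0],"claw": 0.005}])

```text
clock: 10.9
position: [0.5774, 0.2248, 0.1332]
tool_rot: [3.141, 0.001, 0.177]
force: [-0.4, -0.5, -4.1]
grip_width: 0.0108
```

>>> apply_moves(commands=[{"travel": [0,0,0.001],"twist": [0,0,0],"claw": 0.005},{"travel": [0,0,0.002],"twist": [0,0,0],"claw": 0.005},{"travel": [0,0,0.003],"twist": [0,0,0],"claw": 0.005}])

```text
clock: 11.2
position: [0.5774, 0.2248, 0.1304]
tool_rot: [3.141, 0.001, 0.177]
force: [-0.6, 0.0, -3.5]
grip_width: 0.011
```

>>> apply_moves(commands=[{"travel": [0,0,0.001],"twist": [0,0,0],"claw": 0.005},{"travel": [0,0,0.002],"twist": [0,0,0],"claw": 0.005},{"travel": [0,0,0.003],"twist": [0,0,0],"claw": 0.005}])

```text
clock: 11.5
position: [0.5774, 0.2247, 0.1274]
tool_rot: [3.141, 0.001, 0.177]
force: [-1.6, 0.1, -3.8]
grip_width: 0.0111
```

>>> apply_moves(commands=[{"travel": [0,0,0.001],"twist": [0,0,0],"claw": 0.005},{"travel": [0,0,0.002],"twist": [0,0,0],"claw": 0.005}])

```text
clock: 11.7
position: [0.5773, 0.2247, 0.1255]
tool_rot: [3.141, 0.001, 0.177]
force: [-2.5, -0.2, 4.8]
grip_width: 0.0108
```

>>> apply_moves(commands=[{"travel": [0,0,0.001],"twist": [0,0,0],"claw": 0.005}])

```text
clock: 11.8
position: [0.5773, 0.2247, 0.1246]
tool_rot: [3.141, 0.001, 0.177]
force: [-3.5, -0.4, 4.1]
grip_width: 0.011
```

>>> apply_moves(commands=[{"travel": [0,0,0.0005],"twist": [0,0,0],"claw": 0.005}])

```text
clock: 11.9
position: [0.5773, 0.2247, 0.1241]
tool_rot: [3.141, 0.001, 0.177]
force: [-3.2, -0.3, 4.2]
grip_width: 0.0111
```

>>> apply_moves(commands=[{"travel": [0,0,0.001],"twist": [0,0,0],"claw": 0.005},{"travel": [0,0,0.002],"twist": [0,0,0],"claw": 0.005}])

```text
clock: 12.1
position: [0.5773, 0.2247, 0.122]
tool_rot: [3.141, 0.001, 0.177]
force: [-4.4, -1.0, 5.7]
grip_width: 0.0107
```

>>> apply_moves(commands=[{"travel": [0,0,0.001],"twist": [0,0,0],"claw": 0.005},{"travel": [0,0,0.002],"twist": [0,0,0],"claw": 0.005}])

```text
clock: 12.3
position: [0.5769, 0.2247, 0.1195]
tool_rot: [3.141, 0.002, 0.177]
force: [-4.1, -0.3, -0.5]
grip_width: 0.011
```

>>> apply_moves(commands=[{"travel": [0,0,0.001],"twist": [0,0,0],"claw": 0.005},{"travel": [0,0,0.002],"twist": [0,0,0],"claw": 0.005}])

```text
clock: 12.5
position: [0.5771, 0.2247, 0.1176]
tool_rot: [3.141, 0.001, 0.177]
force: [-4.3, -0.2, 0.1]
grip_width: 0.0111
```

>>> apply_moves(commands=[{"travel": [0,0,0.001],"twist": [0,0,0],"claw": 0.005},{"travel": [0,0,0.002],"twist": [0,0,0],"claw": 0.005}])

```text
clock: 12.7
position: [0.5773, 0.2247, 0.1158]
tool_rot: [3.141, 0.001, 0.177]
force: [-5.0, -1.7, 0.5]
grip_width: 0.011
```

>>> apply_moves(commands=[{"travel": [0,0,0.001],"twist": [0,0,0],"claw": 0.005},{"travel": [0,0,0.002],"twist": [0,0,0],"claw": 0.005}])

```text
clock: 12.9
position: [0.5774, 0.2247, 0.1139]
tool_rot: [3.141, 0.001, 0.177]
force: [-5.3, -1.2, -0.5]
grip_width: 0.0109
```

>>> apply_moves(commands=[{"travel": [0,0,0.001],"twist": [0,0,0],"claw": 0.005},{"travel": [0,0,0.002],"twist": [0,0,0],"claw": 0.005}])

```text
clock: 13.1
position: [0.5774, 0.2248, 0.1119]
tool_rot: [3.141, 0.001, 0.178]
force: [-4.6, -0.4, -0.4]
grip_width: 0.0111
```

>>> apply_moves(commands=[{"travel": [0,0,0.001],"twist": [0,0,0],"claw": 0.005}])

```text
clock: 13.2
position: [0.5774, 0.2247, 0.1109]
tool_rot: [3.141, 0.001, 0.177]
force: [-4.6, -0.9, -0.9]
grip_width: 0.0109
```

>>> apply_moves(commands=[{"travel": [0,0,0.001],"twist": [0,0,0],"claw": 0.005}])

```text
clock: 13.3
position: [0.5777, 0.2248, 0.1099]
tool_rot: [3.141, -0.0, 0.177]
force: [-0.3, -0.1, -3.3]
grip_width: 0.0109
```

>>> apply_moves(commands=[{"travel": [0,0,0.001],"twist": [0,0,0],"claw": 0.005}])

```text
clock: 13.4
position: [0.5779, 0.2249, 0.1091]
tool_rot: [3.141, -0.001, 0.178]
force: [-4.9, -0.1, 11.6]
grip_width: 0.011
```

>>> apply_moves(commands=[{"travel": [0,0,0.0005],"twist": [0,0,0],"claw": 0.005}])

```text
clock: 13.5
position: [0.5779, 0.2249, 0.1091]
tool_rot: [3.141, -0.001, 0.178]
force: [-5.2, 0.3, 13.1]
grip_width: 0.011
```

>>> apply_moves(commands=[{"travel": [0,0,0.0005],"twist": [0,0,0],"claw": 0.005}])

```text
clock: 13.6
position: [0.5779, 0.2249, 0.109]
tool_rot: [3.141, -0.001, 0.178]
force: [-8.8, 0.3, 19.2]
grip_width: 0.0111
```

>>> apply_moves(commands=[{"travel": [0,0,-0.001],"twist": [0,0,0],"claw": 0.005},{"travel": [0,0,-0.001],"twist": [0,0,0],"claw": 0.005}])

```text
clock: 13.8
position: [0.5778, 0.2249, 0.1092]
tool_rot: [3.141, -0.0, 0.178]
force: [-0.9, 0.2, 2.8]
grip_width: 0.011
```

```bash
python3 - <<'E'
from t import *
s,f=snap("w9")
print(s["force"],s["moment"],s["position"],s["tool_rot"])
crop(f["frame"],120,0,520,250,2,"pics/w9a.png")
E
```

```text
[-0.94064064  0.23248608  2.78990993] [0.1560435  0.03894619 0.02235588] [0.57780789 0.2248551  0.10917651] [ 3.14105050e+00 -4.38009412e-04  1.77607250e-01]
```

View pics/w9a.png

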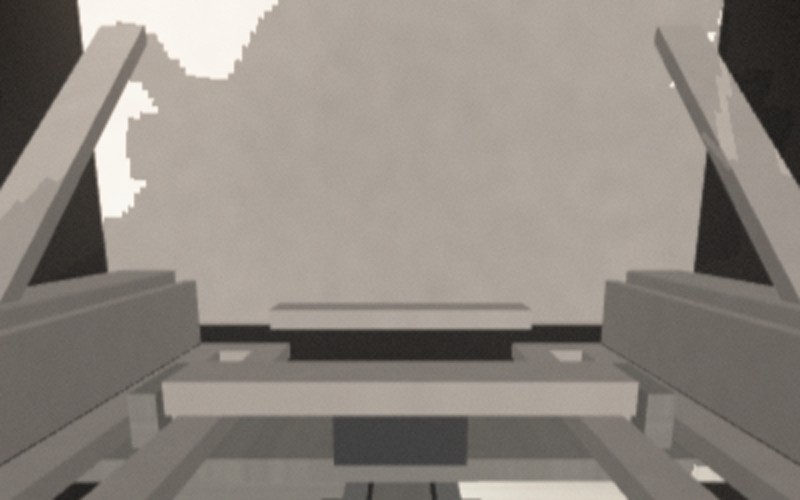

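>>> apply_moves(commands=[{"travel": [0,0,0],"twist": [0,0,0],"claw": 0.02},{"travel": [0,0,0],"twist": [0,0,0],"claw": 0.035},{"travel": [0,0,0],"twist": [0,0,0],"claw": 0.035},{"travel": [0,0,0],"twist": [0,0,0],"claw": 0.035}])

```text
clock: 14.25
position: [0.5774, 0.2247, 0.1089]
tool_rot: [3.141, 0.001, 0.177]
force: [0.7, -0.6, 0.1]
grip_width: 0.0351
```

>>> apply_moves(commands=[{"travel": [0,0,-0.01],"twist": [0,0,0],"claw": 0.035},{"travel": [0,0,-0.03],"twist": [0,0,0],"claw": 0.035},{"travel": [0,0,-0.06],"twist": [0,0,0],"claw": 0.035},{"travel": [0,0,-0.1],"twist": [0,0,0],"claw": 0.035},{"travel": [-0.03,0,-0.13],"twist": [0,0,0],"claw": 0.035},{"travel": [-0.08,0,-0.13],"twist": [0,0,0],"claw": 0.035},{"travel": [-0.08,0,-0.13],"twist": [0,0,0],"claw": 0.035},{"travel": [-0.08,0,-0.13],"twist": [0,0,0],"claw": 0.035}])

```text
clock: 15.05
position: [0.4982, 0.2112, 0.2405]
tool_rot: [-3.14, -0.0, 0.178]
force: [0.9, 1.1, -0.4]
grip_width: 0.0348
```

```bash
python3 - <<'E'
from t import *
from workcell import bot
s,f=snap("w10")
print(s["clock"],s["force"],s["position"],s["qd"].round(3))
g=bot.grab_frame("side");crop(g["frame"],265,105,365,185,8,"pics/s10.png")
h=bot.grab_frame("scene");crop(h["frame"],240,220,380,370,4,"pics/c10.png")
pickle.dump((g,h),open("f10.pkl","wb"))
E
```

```text
15.05 [ 0.91641922  1.11364306 -0.35194676] [0.49816379 0.21122975 0.24050222] [ 0.034  0.03  -0.02  -0.044 -0.008 -0.001  0.001]
```

View pics/w10.png

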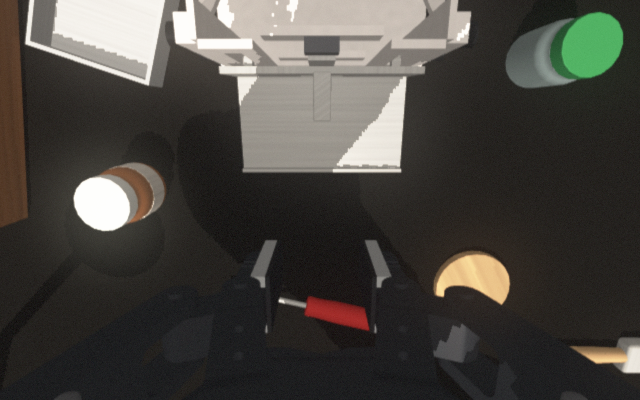

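View pics/s10.png

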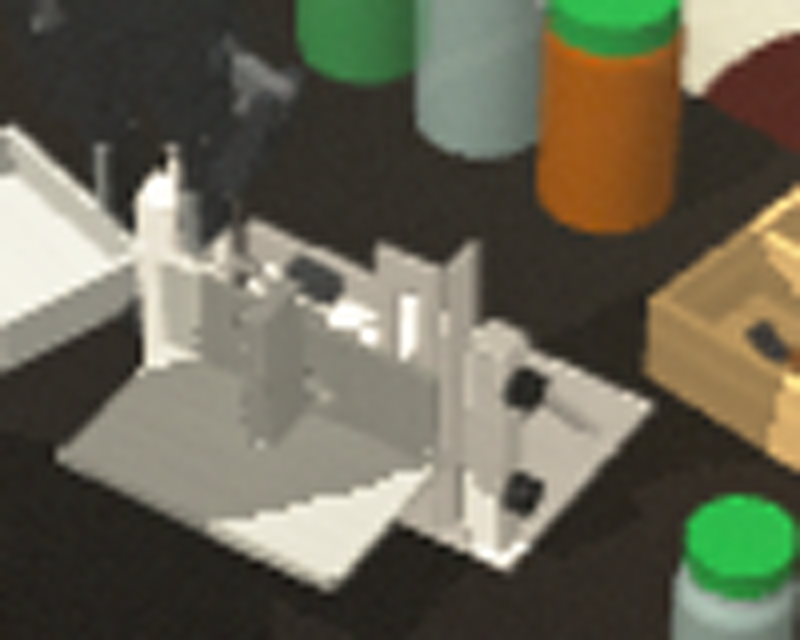

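View pics/c10.png

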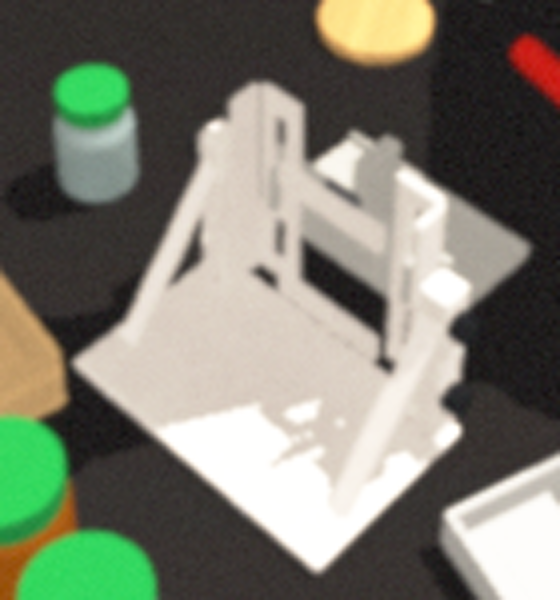

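The ledge hangs on the stand with the jaws clear. One numeric check that it's level and at the home height before I hand in.

```bash
python3 - <<'E'
from fit import *
s,f=pickle.load(open("w10.pkl","rb"));m=1e-3
crop(f["frame"],215,55,435,180,3.6,"pics/w10a.png")
P=np.array([(0,75,59),(0,-75,59),(-37,6,85),(-37,-6,85),(-90,75,4),(-90,-75,4)])*m
st=[.5975,.2287,.178];c,n=np.cos(.178),np.sin(.178)
W=np.c_[st[0]+c*P[:,0]-n*P[:,1],st[1]+n*P[:,0]+c*P[:,1],P[:,2]+.0617]
print(((proj(f,W,f["T"])-[215,55])*3.6).round(0).tolist())
E
```

```text
[[11.0, 25.0], [756.0, 25.0], [351.0, 216.0], [415.0, 216.0], [99.0, 419.0], [666.0, 419.0]]
```

View pics/w10a.png

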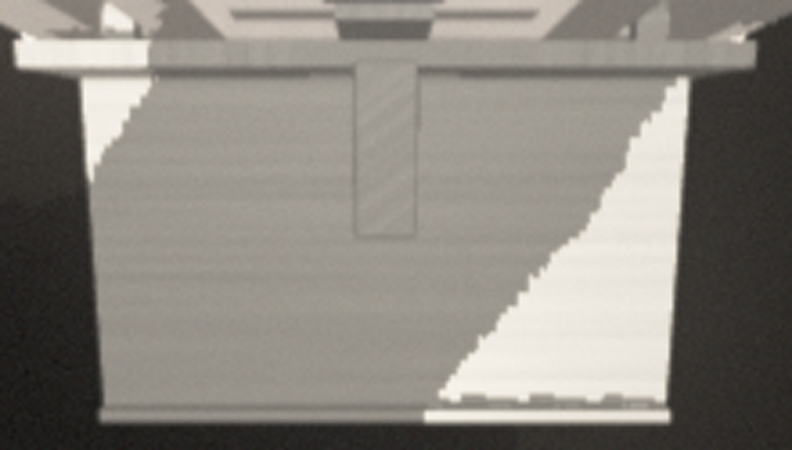

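```bash
python3 - <<'E'
from fit import *
from scipy.optimize import least_squares
import h
s3,f3=pickle.load(open("w3.pkl","rb"))
x=[.55757,-.18568,.20493];c,n=np.cos(x[2]),np.sin(x[2])
for z in(0,4,8,10,12):
  w=[x[0]+c*-.09-n*.075,x[1]+n*-.09+c*.075,z/1e3];print(z,(proj(f3,w,f3["T"])-[225,150])*5)
s,f=h.snap("w11");print(s["position"],s["qd"].round(3),s["tool_rot"])
crop(f["frame"],215,55,435,180,3.6,"pics/w11a.png")
E
```

```text
0 [[121.52074956 500.45162739]]
4 [[117.53134496 508.24947252]]
8 [[113.45118673 516.22470823]]
10 [[111.37610172 520.28074996]]
12 [[109.27714245 524.38345725]]
[0.49950246 0.21072116 0.23965413] [ 0.01   0.011 -0.004  0.002 -0.004 -0.002  0.001] [ 3.14094309e+00 -3.26834364e-04  1.77521758e-01]
```

View pics/w11a.png

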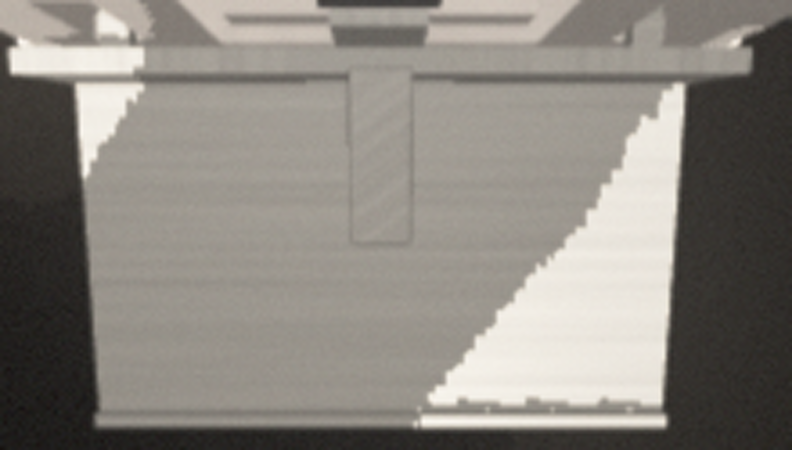

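```bash
python3 - <<'E'
from fit import *
from scipy.optimize import least_squares
s3,f3=pickle.load(open("w3.pkl","rb"))
x3=[.55757,-.18568,.20493]
def tr(p,P):
    return Ro.from_euler("ZYX",[p[2],p[4],p[5]]).apply(P)+[p[0],p[1],p[3]]
lo=np.array(px([(113,527)],225,150,5)+px([(463,537)],305,150,5))
q=least_squares(lambda v:(proj(f3,tr([*x3,0,0,0],np.array([(v[0],.075,v[1]),(v[0],-.075,v[1])])),f3["T"])-lo).ravel(),[-.09,.01])
print("lip",q.x,q.fun)
xl,zl=q.x*1000
s,f=pickle.load(open("w11.pkl","rb"))
P=np.array([(0,75,59),(0,-75,59),(-5,75,59),(-5,-75,59),(-37,6,85),(-37,-6,85),(xl,75,zl),(xl,-75,zl)])*1e-3
uv=np.array(px([(10,46),(752,46),(10,75),(751,75),(350,243),(412,243),(95,428),(667,428)],215,55,3.6))
q=least_squares(lambda p:(proj(f,tr(p,P),f["T"])-uv).ravel(),[.598,.229,.178,.06,0,0])
J=q.jac;cov=np.linalg.inv(J.T@J)*.3**2
print(q.x.round(4),np.degrees(q.x[4:]),q.fun.reshape(-1,2).round(1).tolist());print(np.sqrt(np.diag(cov)))
q=least_squares(lambda p:(proj(f,tr([p[0],p[1],p[2],p[3],0,0],P),f["T"])-uv).ravel(),[.598,.229,.178,.06])
print(q.x.round(4),q.fun.reshape(-1,2).round(1).tolist())
E
```

```text
lip [-0.09042397  0.01105481] [-0.12887538 -0.11925518 -0.11910737  0.1156148 ]
[ 5.978e-01  2.284e-01  1.777e-01  6.110e-02 -4.860e-02 -4.000e-04] [-2.78176676 -0.02547851] [[-0.1, 0.1], [0.0, 0.0], [0.5, -0.7], [-0.3, -0.7], [-0.1, 0.4], [0.1, 0.4], [0.0, 0.2], [-0.1, 0.2]]
[0.00016979 0.00015034 0.00112037 0.00033306 0.00277533 0.00258068]
[0.5952 0.228  0.1777 0.059 ] [[0.7, 0.1], [-0.8, 0.1], [1.2, -0.7], [-1.0, -0.7], [-0.1, -1.7], [0.1, -1.7], [-0.4, 3.1], [0.3, 3.0]]
```

```bash
python3 - <<'E'
from workcell import bot
s=bot.observe();print(s["clock"],s["force"]);print(bot.job_done())
E
```

```text
15.25 [ 1.13449401 -0.74824578 -0.13109788]
the job is handed in; nothing more can be done
None
```

The steel ledge is hung on the white stand, locked under the catch, released, and the job is handed in at 15.3 s of the 51 s allowed. No verdict was reported.

- **Entry:** I gripped the ledge by its rib and entered both claws with the underside at about 94 mm. I stopped when the back plate met the front face, at up to about 13 N.
- **Pressing down:** The catch resisted with about 8–10 N from an underside height of about 78 mm, then snapped at about 63 mm. The hard stop came at about 62 mm, roughly 2 mm above nominal.
- **Peak press:** On the last step the wrist read 19 N, or about 23 N allowing for the ledge's weight. That is more than the 15 N advised. If the load was shared evenly, each tongue saw about 11–12 N, against the 22 N limit. I then eased off and opened the jaws.
- **Last checks:** With the arm clear, the wrist force read about zero. An image fit puts the bottom of the back plate at the front face, 61 mm high. Nothing else was seen to have moved.
- **Disagreement:** The released ledge is not quite level; its front droops about 2.8°. That matches the 2 mm of play between hooks and uprights, so I took it as normal hang and left it. I did not directly see the catch over the lip; I judged the lock from the force dropping off and the hard stop.

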